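Hardness check on a clamped ring core

ROBOT

A 6-joint arm with a two-finger parallel gripper is mounted at the origin on the work surface. World frame = base frame: x ahead of the robot, y to its left, z up, the work surface at z = 0. Lengths are in mm, angles in degrees, forces in N, time in s.
With the tool pointing down it reaches from about 300 to 850 mm from the base axis. Payload 4.2 kg.
Tool frame: the origin (TCP) lies between the finger pads, 19 mm behind the fingertips; this is the grasp point; z points along the fingers, y is the line along which they close (so a half turn about z gives the same grasp; the last joint's range is limited). The gripper opens to 91 mm and grips with 3 to 60 N. Pads are 32 mm wide; open, the fingers measure 118 mm over their backs; the gripper's body (76 mm by 178 mm) begins 60 mm behind the grasp point.
Start: joints at [68.01, 18.312, 89.639, -0, 72.044, -1.146], TCP at [204.604, 537.381, 232.776] pointing down, gripper open.
Joint ranges: [-177.97, 177.97], [-48.28, 115.42], [12.27, 149.76], [-77.06, 257.06], [2.81, 150.46], [-146.56, 146.56]. Speed limits (degrees/s): [147.25, 147.25, 180, 180, 180, 180].

INTERFACE

Orientations are given as [roll, pitch, yaw] about the fixed x, y, z axes, in that order (R = Rz(yaw) Ry(pitch) Rx(roll)).
In Python, from workcell import state, grab_frame, camera_model, workorder gives the robot as it stands.
- The arm moves only by the tool carry_out, never from a script. Its argument "commands" is a list of rows, each a list of 7 numbers: the turn, a rotation vector about the tool's x, y, z in degrees, then the shift along the tool's x, y, z in mm, then the opening, from -1 (shut) to 1 (fully open). In form: [[ax, ay, az, dx, dy, dz, hand], ...]. A call has 1 to 20 rows; each row is the pose to reach, as a shift and turn from the pose commanded when the call began, along the tool's axes at that moment; what a row does not reach only later rows make up. A row lasts 1/10 s, in which the tool goes at most 50 mm and 8.59 degrees, less where a joint would pass 70% of its speed; a pose out of reach is approached as far as the arm can. A call with a gripper value outside its range is refused whole. The fingers move at their own pace and stop on an object; "force" is the grip in N (left out, the last holds). Time passes only in rows, so rows that repeat a pose let the fingers close. It gives the time, the measured TCP pose, the force, the opening and the grip force at its end, in the units of the state.
- state(): the state, without advancing time (a new reading comes with each control period).
- grab_frame(name): name is "scene" or "top" or "wrist"; returns the picture (400x640x3 uint8, red, green, blue); there is no depth.
- camera_model(name): a dict with "fx", "fy", "cx", "cy" (pixels), "origin" and "rotation" of the camera in the world; the wrist camera has in their place "mount" (4x4, takes a point from camera to tool coordinates, whose origin is the TCP and whose axes are the flange's). Camera axes: x right, y up, looking along -z (the intrinsics and any distortion apply to the point x, -y, -z); pixel columns grow to the right and rows downward; lengths in mm; the calibration is good to about 2 mm. A picture is of the moment at which its call begins: read the wrist's pose just before it. camera_model takes no time and is no camera call.
- workorder.job_done(): hands the job in; it is judged then, once.
The state is a dict: "time_s": time; "qpos": joint angles; "qvel": joint speeds; "effort": joint torques, N m; "ee_pos": TCP position; "ee_rot": TCP orientation; "force": force on the tool from outside, world axes, zero at the start; "torque": the same for the moment, N m; "gripper_width": finger opening in mm; "gripper_force": force on a finger pad.
Only numpy, scipy, OpenCV 4.12 (cv2) and the standard library are available. Lean on these libraries where they do the work, as an engineer would, in place of code of your own. Each camera call takes 0.05 s, during which the arm holds its last target. There are 200 camera calls.

TASK

Take the dial hardness tester out of its rest and check the ring core clamped on the tilted table: set the tester's foot down centred in the yellow ring painted on the core, square to the sloping face, and press lightly, only until the spring plunger is in and the foot sits flat, because the sand skin is easily crushed. Touch the core nowhere else, do not shift the core or its table, and leave the bottle, file and spare core alone. Finish while still holding the tester there, steadily and lightly pressed on the mark; do not put it down or let go.

Things in the scene. Friction and masses are not known exactly. Their poses are not given: they have to be found in the camera images.
- tester: Dial hardness tester, 250 g +-30%, standing upright in the rest at any yaw. Origin: centre of the flat underside of its steel foot; z up its axis; dial faces -x. Foot disc 30 mm across, 8 thick; neck 20 across; black round dial case 48 across, axis along x, 30 thick, z = 18 to 66 mm; red square handle 24 x 24 mm, flats facing x and y, z = 66 to 114 mm. The plunger stands out below the foot.
- grip (a point): Where to grip the tester: on the axis of its red handle, 94 mm above the foot's underside (20 mm below the handle's top), axes as tester. Close across two facing flats, 24 mm apart; with the TCP here the fingertips pass just above the dial case.
- plunger (a joint): How far the tester's brass spring plunger (7 mm across) is pushed in, m: 0 = out, tip 5 mm below the foot; 0.005 = fully in, level with the foot. The spring gives 3 N as it starts to move and 8 N when fully in (1 N per mm); beyond that the rigid foot bears on the surface and the force climbs steeply.
- rest: Fixed wooden block 85 x 85 x 16 mm with a round black collar on top, 8 mm high, 50 mm outside, 34 mm inside. In the collar the tester's foot stands on the block's top (16 mm above the bench), plunger hanging free in a hole. Origin: centre of the block's underside. Draw the tester straight up, 15 mm or more, to clear the collar.
- mark (a point): The marked spot: centre of a yellow painted ring (37 mm outside, 29 mm inside) with a yellow 8 mm dot, on the flat face of the brown ring core. z: outward normal of the face; x: from the core's centre through the mark. The face slopes 0.15 to 0.5 rad (its normal leans to the fixture's -x); the mark may be anywhere round the ring.
- core: Brown ring-shaped sand core 150 mm across, 28 mm thick, flat face 138 mm across, clamped on a tilting table. Origin: centre of its underside; axes as mark, which is at x = 49, z = 28 mm. In its middle a steel washer 52 mm across, 5 mm high, and a black star knob 40 mm across, top 23 mm above the face. Tilt and turn are locked, firm under light pressing. Over 40 N crushes its skin.
- fixture: Base of the green tilting rotary table, fixed to the bench: 170 x 220 x 14 mm, with two cheeks at y = +-90 mm whose round tops are 104 mm high; a lock lever stands out to y = +118 mm. Origin: centre of its underside. The tilt axis is along y, 78 mm up; the core's underside lies 6 mm above that axis, the face leans to -x.
- bottle: Bystander: white plastic glue bottle with a red cap, 56 mm across, 140 mm tall. Origin: centre of its underside.
- file: Bystander: flat steel file with a wooden handle, 270 mm long along x, 30 mm wide, 20 mm high, lying flat. Origin: on the bench under it, 140 mm from the handle's end.
- spare_core: Bystander: ochre ring core lying flat, 96 mm outside, 52 mm inside, 24 mm high. Origin: centre of its underside.
Not all that is in view belongs to the job. Leave any turquoise look-alike of the rest alone.

How it is judged (in metres and radians):
On the way, in this order (a step that is already met when the one before it is completed fails the run):
1. the tester is lifted out of its rest in the fingers (z of tester in the frame of rest above 0.04 m and contact force between the fingers and tester above 3 N and contact force between tester and rest below 0.1 N and contact force between tester and core below 0.1 N), for 0.2 s.
2. the tester sits on the mark, square, plunger in, under light force (distance between tester and mark below 0.008 m and z of tester in the frame of mark below 0.002 m and angle between the z axis of tester and the z axis of mark, either way round below 0.1 rad and value of joint plunger above 0.0033 m and contact force between tester and core between 6 and 25 N and contact force between the fingers and tester above 3 N and contact force between tester and rest below 0.1 N), for 0.5 s.
At the end, for the whole second after the job is handed in: Tester still held, clear of its rest, steady on the core: foot centre within 8 mm of the mark's centre and 2 mm of the face, axis within 0.1 rad of the face's normal, plunger in over 3.3 of 5 mm, contact force 6 to 25 N, mark not shifted over 6 mm (all of step 2 and linear speed of tester below 0.01 m/s and distance of mark from where it was at the start of the episode below 0.006 m); the arm keeps its last pose, push and grip.
It fails at once if the core's skin is crushed (tester pressed on it with over 40 N) (contact force between tester and core above 40 N).
It fails at once if the tester touches the core away from the mark (tester's foot centre over 20 mm from it) (contact force between tester and core above 0.5 N and distance between tester and mark above 0.02 m).
It fails at once if the arm or fingers touch the core (contact force between any of the fingers, the arm and core above 1 N).
It fails at once if the core or its table is shifted (mark moved over 6 mm) (distance of mark from where it was at the start of the episode above 0.006 m).
It fails at once if a bystander is disturbed (moved over 30 mm) (distance of any of bottle, file, spare_core from where it was at the start of the episode above 0.03 m).
It also fails if it takes over 42 s, if anything falls off the work surface, if the arm or the gripper's body presses on something with over 40 N, if the wrist force passes 120 N, or if a joint passes its speed limit or range.

## Working session

There is one attempt and no reset: what is moved stays moved. The work goes in short steps, Python scripts to look and compute and a tool call to move; the robot and the scene stay as the last step left them, time stands still between calls to the robot, and variables do not carry over. Pictures are saved under pics/ and viewed, at most 10 in all, crops included, and the job is handed in when it is done.

Besides the shell and the picture viewer there is one more tool, called after "Call:" as a command line: name --pt "numbers of a row" for each row, then --argument value for the rest. carry_out: Moves the arm, as the interface text tells. Its arguments: {"type":"object","properties":{"commands":{"type":"array"},"force":{"type":"number"}},"required":["commands"]}

```bash
mkdir -p pics; ls; python3 - <<'E'
from workcell import *
import cv2
s=state(); print(s)
for n in("scene","top","wrist"):
    f=grab_frame(n); cv2.imwrite(f"pics/{n}0.png",f[:,:,::-1]); print(n,camera_model(n))
a=cv2.imread("pics/scene0.png");b=cv2.imread("pics/top0.png")
E
```

```text
pics
{'time_s': 0.0, 'qpos': array([ 6.80107305e+01,  1.83522567e+01,  8.97059762e+01, -3.47168757e-04,
        7.20422295e+01, -1.14612321e+00]), 'qvel': array([-0.07666792,  0.11104613,  0.08238908,  0.04014739, -0.07082989,
       -0.01450068]), 'effort': array([-1.61600005e-03, -4.12451649e+01, -2.31976676e+01,  7.26649957e-02,
        4.55050659e-02, -1.45644926e-04]), 'ee_pos': array([204.42204196, 536.94348551, 231.91697846]), 'ee_rot': array([-1.79899551e+02, -1.67947524e-03,  1.59156960e+02]), 'force': array([-0.51423231, -0.25009356, -0.32345773]), 'torque': array([-0.0403277 , -0.04316488, -0.01949403]), 'gripper_force': 0.0, 'gripper_width': 91.12798463503378}
scene {'fx': 362.92235473115903, 'fy': 362.92235473115903, 'cx': 317.9095733532191, 'cy': 200.41997378710974, 'origin': array([1100.78389128,  302.98753811,  968.67539788]), 'rotation': array([ 37.36977917,  -0.58053279, 118.68110681])}
top {'fx': 424.25101307674123, 'fy': 424.25101307674123, 'cx': 322.3638215627902, 'cy': 197.81278925561764, 'origin': array([ 448.05996281,    6.71520986, 1201.55571787]), 'rotation': array([  3.20692557,  -0.91656994, -91.58805017])}
wrist {'fx': 300.4683713179664, 'fy': 300.4683713179664, 'cx': 321.8778865446488, 'cy': 200.76157602811577, 'mount': array([[-4.01370907e-04,  9.69183888e-01,  2.46338039e-01,
         6.90926608e+01],
       [ 9.99996445e-01, -2.60359343e-04,  2.65369313e-03,
         7.83640674e-02],
       [ 2.63605303e-03,  2.46338228e-01, -9.69180338e-01,
        -1.50576615e+02],
       [ 0.00000000e+00,  0.00000000e+00,  0.00000000e+00,
         1.00000000e+00]])}
```

View pics/top0.png

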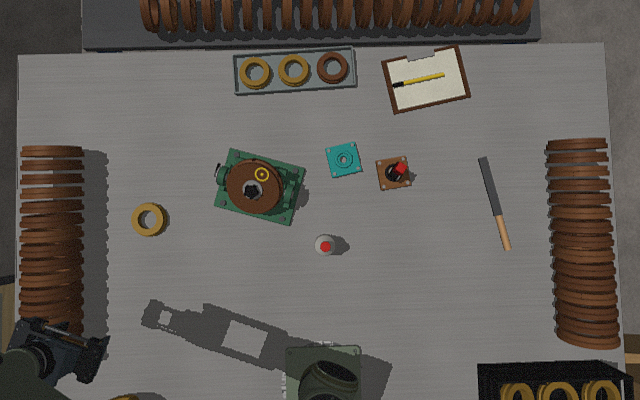

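View pics/scene0.png

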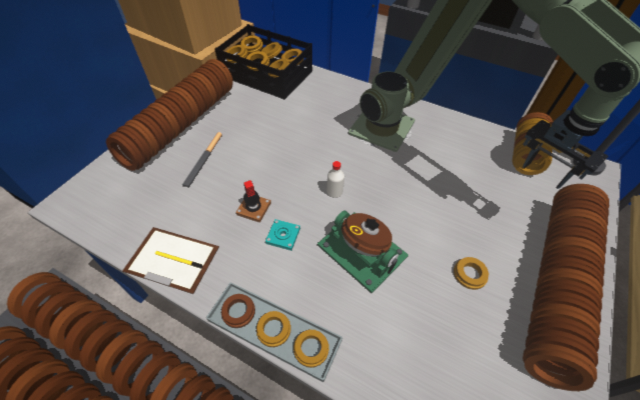

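Top view: the tester (red handle, ~(400,168)) stands in the brown wooden rest at (394,172). The empty turquoise look-alike is at (343,160) and gets left alone. The green fixture is at (258,187) with the yellow mark near (262,174). The bottle is at (325,245), the file at (495,200) and the spare core at (149,219). In the scene view the tester is at (251,197) and the mark at (356,230).

```bash
cat > h.py <<'E'
import numpy as np, cv2
from scipy.spatial.transform import Rotation as R
from workcell import *
def cam(n,s=None):
    m=camera_model(n); K=(m['fx'],m['fy'],m['cx'],m['cy'])
    if n=='wrist':
        T=m['mount']; Rt=R.from_euler('xyz',s['ee_rot'],degrees=True).as_matrix()
        return K,Rt@T[:3,3]+s['ee_pos'],Rt@T[:3,:3]
    return K,np.array(m['origin']),R.from_euler('xyz',m['rotation'],degrees=True).as_matrix()
def ray(c,p):
    K,o,M=c; d=M@np.array([(p[0]-K[2])/K[0],-(p[1]-K[3])/K[1],-1]); return o,d/np.linalg.norm(d)
def onz(c,p,z):
    o,d=ray(c,p); return o+d*(z-o[2])/d[2]
def proj(c,P):
    K,o,M=c; q=M.T@(np.asarray(P,float)-o); return np.array([K[2]-K[0]*q[0]/q[2],K[3]+K[1]*q[1]/q[2]])
def tri(c1,p1,c2,p2):
    a,d=ray(c1,p1);b,e=ray(c2,p2); t=np.linalg.lstsq(np.c_[d,-e],b-a,rcond=None)[0]
    P,Q=a+t[0]*d,b+t[1]*e; return (P+Q)/2,np.linalg.norm(P-Q)
def mask(im,lo,hi,box):
    h=cv2.inRange(cv2.cvtColor(im,cv2.COLOR_BGR2HSV),np.array(lo),np.array(hi)); m=np.zeros_like(h)
    x0,y0,x1,y1=box; m[y0:y1,x0:x1]=h[y0:y1,x0:x1]; return m
def big(m):
    return max(cv2.findContours(m,cv2.RETR_EXTERNAL,cv2.CHAIN_APPROX_NONE)[0],key=cv2.contourArea)
def ms(c): 
    return np.array(cv2.minEnclosingCircle(c)[0])
def cen(m): return np.argwhere(m)[:,::-1].mean(0)
E
python3 - <<'E'
from h import *
np.set_printoptions(precision=1,suppress=True)
t=cv2.imread('pics/top0.png');s=cv2.imread('pics/scene0.png');ct=cam('top');cs=cam('scene')
ty=mask(t,(22,140,120),(35,255,255),(240,160,285,190));sy=mask(s,(22,140,120),(35,255,255),(335,215,375,245))
e1=cv2.fitEllipse(big(ty));e2=cv2.fitEllipse(big(sy));print(e1,e2)
print('mark',tri(ct,e1[0],cs,e2[0]))
for n,im,box,c in(('t',t,(380,145,420,190),ct),):
    r=mask(im,(0,150,80),(6,255,255),box); print('handle',cen(r),r.sum()/255, cv2.minAreaRect(big(r)))
sr=mask(s,(0,150,80),(6,255,255),(235,170,270,215));print(cen(sr))
print('handle tri',tri(ct,cen(mask(t,(0,150,80),(6,255,255),(380,145,420,190))),cs,cen(sr)))
w=mask(t,(8,60,40),(20,220,220),(370,145,420,200)); br=cv2.minAreaRect(big(w)); print('rest',br)
print([onz(ct,p,16) for p in cv2.boxPoints(br)], onz(ct,br[0],16))
g=mask(t,(60,60,20),(85,255,255),(205,140,315,235)); br=cv2.minAreaRect(big(cv2.morphologyEx(g,cv2.MORPH_CLOSE,np.ones((9,9)))));print('fix',br,onz(ct,br[0],14),[onz(ct,p,14) for p in cv2.boxPoints(br)])
cv2.imwrite('pics/crop.png',np.hstack([cv2.resize(t[140:200,330:430],(400,240),interpolation=2),cv2.resize(t[140:230,205:315],(390,240),interpolation=2)]))
E
```

```text
((261.3998107910156, 173.89453125), (12.63499927520752, 14.036852836608887), 139.3347625732422) ((337.7423095703125, 223.59326171875), (12.35395622253418, 50.64042663574219), 110.2690200805664)
mark (array([580.6, 116.4, 151.7]), np.float64(47.9709165873176))
handle [400.7 167.5] 88.0 ((400.6323547363281, 167.27940368652344), (9.946917533874512, 9.432422637939453), 30.963756561279297)
[249.2 188.2]
handle tri (array([ 580.8, -215.3,  106.3]), np.float64(7.153154603859003))
rest ((392.7314758300781, 172.54974365234375), (30.773086547851562, 31.028013229370117), 79.50852966308594)
[array([ 616. , -164.4,   16. ]), array([ 629.9, -251.3,   16. ]), array([ 543.8, -263.8,   16. ]), array([ 530.1, -177.2,   16. ])] [ 579.9 -214.2   16. ]
fix ((257.1324157714844, 186.15103149414062), (82.4115982055664, 59.79390335083008), 15.068489074707031) [551.7 167.7  14. ] [array([504.4, 301. ,  14. ]), array([665.7, 255.3,  14. ]), array([599.4,  33.2,  14. ]), array([438.5,  80.7,  14. ])]
```

View pics/crop.png

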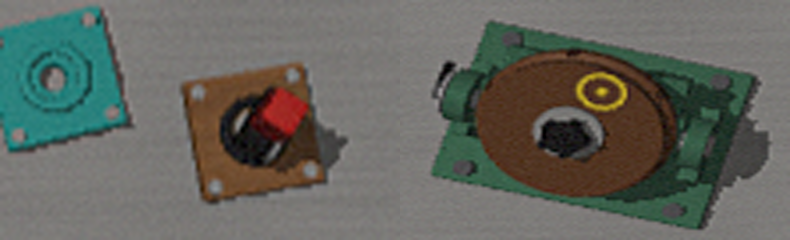

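The crop confirms it: the red-handled tester stands in the brown wooden rest, and the turquoise one is the empty look-alike. The core's mark lies up-right of the knob. I'll look at the core with the wrist camera first, on the way.

Call:
carry_out --pt "0 0 0 -483 -241 -8 1" --pt "0 0 0 -483 -241 -8 1" --pt "0 0 0 -483 -241 -8 1" --pt "0 0 0 -483 -241 -8 1" --pt "0 0 0 -483 -241 -8 1" --pt "0 0 0 -483 -241 -8 1" --pt "0 0 0 -483 -241 -8 1" --pt "0 0 0 -483 -241 -8 1" --pt "0 0 0 -483 -241 -8 1" --pt "0 0 0 -483 -241 -8 1" --pt "0 0 0 -483 -241 -8 1" --pt "0 0 0 -483 -241 -8 1" --pt "0 0 0 -483 -241 -8 1" --pt "0 0 0 -483 -241 -8 1" --pt "0 0 0 -483 -241 -8 1"

```text
time_s: 1.65
ee_pos: [569.3, 141.4, 240.8]
ee_rot: [180.0, -0.0, 159.3]
force: [0.5, 0.0, 0.1]
gripper_width: 91.1
gripper_force: 0.0
```

```bash
python3 - <<'E'
from h import *
import pickle
s=state();f=grab_frame('wrist');pickle.dump(s,open('s1.pkl','wb'));cv2.imwrite('pics/w1.png',f[:,:,::-1]);print(s['ee_pos'],s['ee_rot'],s['qpos'],s['time_s'])
E
```

```text
[569.31171025 141.414116   240.80784739] [ 1.79991432e+02 -2.76333420e-02  1.59258405e+02] [ 1.28142407e+01  1.91009024e+01  8.72898833e+01  2.33617523e-02
  7.36275078e+01 -5.64507509e+01] 1.65
```

View pics/w1.png

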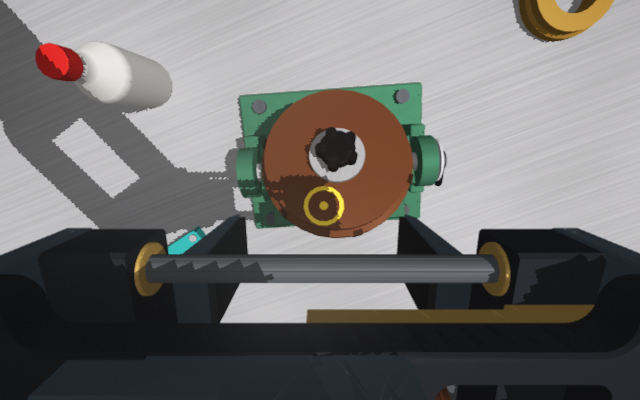

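Wrist view: the mark is at (324,206), the knob and washer are at (337,153), and the green base has corners near (240,97), (421,84), (420,218) and (257,225). I'll triangulate these with the other views.

```bash
python3 - <<'E'
from h import *
import pickle
np.set_printoptions(precision=1,suppress=True)
t=cv2.imread('pics/top0.png');s=cv2.imread('pics/scene0.png');w=cv2.imread('pics/w1.png');ct=cam('top');cs=cam('scene');cw=cam('wrist',pickle.load(open('s1.pkl','rb')))
Y=((20,120,90),(35,255,255))
def yc(im,box):
    m=mask(im,*Y,box); pts=np.argwhere(m)[:,::-1].astype(np.int32); h=cv2.convexHull(pts.reshape(-1,1,2)); return cv2.fitEllipse(h),len(pts)
a=yc(t,(250,163,275,185));b=yc(s,(344,220,368,240));c=yc(w,(300,180,350,235));print(a,b,c)
# washer (grey, low sat) incl. knob: convex hull
def wc(im,box,smax=90):
    h=cv2.cvtColor(im,cv2.COLOR_BGR2HSV); m=np.zeros(h.shape[:2],np.uint8);x0,y0,x1,y1=box
    m[y0:y1,x0:x1]=((h[y0:y1,x0:x1,1]<smax)&(h[y0:y1,x0:x1,2]>70))*255
    return cv2.fitEllipse(cv2.convexHull(np.argwhere(m)[:,::-1].astype(np.int32).reshape(-1,1,2)))
for im,box in((t,(240,176,270,204)),(w,(300,120,372,190))): print('washer',wc(im,box))
for n,x in(('tw',(ct,a[0][0],cw,c[0][0])),('sw',(cs,b[0][0],cw,c[0][0])),('ts',(ct,a[0][0],cs,b[0][0]))): print(n,tri(*x))
print('washer tw',tri(ct,wc(t,(240,176,270,204))[0],cw,wc(w,(300,120,372,190))[0]))
g=mask(w,(60,60,20),(88,255,255),(225,70,450,235)); br=cv2.convexHull(big(cv2.morphologyEx(g,cv2.MORPH_OPEN,np.ones((3,3)))))
for p in [(240,97),(421,84),(420,218),(257,225),(259,107),(401,96)]: print(p,onz(cw,p,14))
cv2.imwrite('pics/w1c.png',cv2.resize(w[70:245,220:450],None,fx=3.4,fy=3.4,interpolation=2))
E
```

```text
(((261.3885498046875, 173.93698120117188), (13.904279708862305, 15.015803337097168), 123.13724517822266), 105) (((355.700439453125, 229.79261779785156), (7.460790634155273, 13.99615478515625), 114.23883819580078), 49) (((323.46563720703125, 205.44631958007812), (39.593727111816406, 40.937320709228516), 80.94017028808594), 622)
washer ((251.7516632080078, 189.11448669433594), (19.033315658569336, 20.265396118164062), 116.89175415039062)
washer ((336.614501953125, 154.73545837402344), (54.687870025634766, 57.07573318481445), 87.06787109375)
tw (array([572.7, 141.2, 124.4]), np.float64(0.43547687353709313))
sw (array([571.7, 141.5, 127.6]), np.float64(0.3671245628508183))
ts (array([572.3, 141.3, 128.1]), np.float64(1.0913552952345276))
washer tw (array([535.4, 168.5, 109.7]), np.float64(1.1710370617863877))
(240, 97) [440.1  85.   14. ]
(421, 84) [502.6 290.7  14. ]
(420, 218) [661.4 243.4  14. ]
(257, 225) [594.5  39.   14. ]
(259, 107) [458.6 101.6  14. ]
(401, 96) [507.  264.7  14. ]
```

View pics/w1c.png

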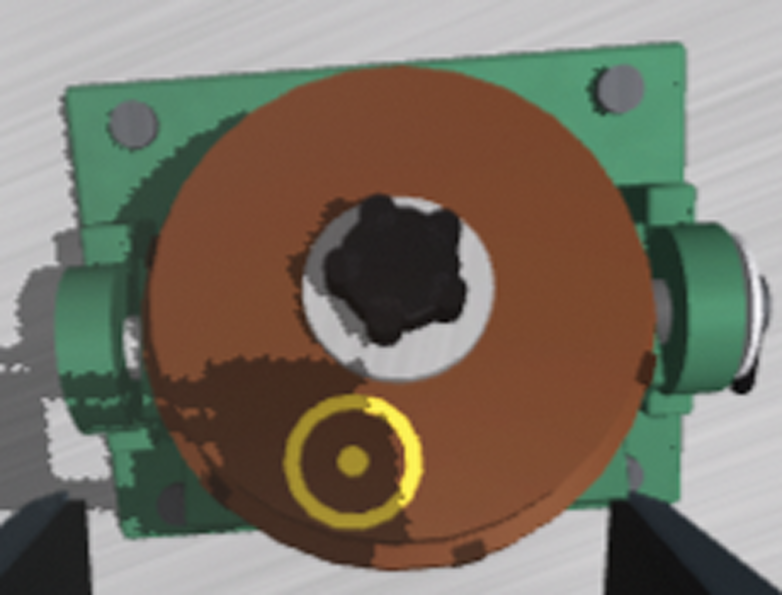

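Call:
carry_out --pt "0 0 0 -40 -130 0 1" --pt "0 0 0 -40 -130 0 1" --pt "0 0 0 -40 -130 0 1" --pt "0 0 0 -40 -130 0 1" --pt "0 0 0 -40 -130 0 1" --pt "0 0 0 -40 -130 0 1"

```text
time_s: 2.3
ee_pos: [561.3, 5.9, 240.9]
ee_rot: [180.0, 0.0, 159.2]
force: [0.1, 0.2, 0.7]
gripper_width: 91.2
gripper_force: 0.0
```

```bash
cat > m.py <<'E'
from h import *
import pickle
def yel(im,box):
    m=mask(im,(20,120,90),(35,255,255),box); h=cv2.convexHull(np.argwhere(m)[:,::-1].astype(np.int32).reshape(-1,1,2)); return cv2.fitEllipse(h)
def was(im,box,smax=90):
    h=cv2.cvtColor(im,cv2.COLOR_BGR2HSV); m=np.zeros(h.shape[:2],np.uint8);x0,y0,x1,y1=box
    m[y0:y1,x0:x1]=((h[y0:y1,x0:x1,1]<smax)&(h[y0:y1,x0:x1,2]>70))*255
    return cv2.fitEllipse(cv2.convexHull(np.argwhere(m)[:,::-1].astype(np.int32).reshape(-1,1,2)))
E
python3 - <<'E'
from m import *
np.set_printoptions(precision=2,suppress=True)
s=state();f=grab_frame('wrist')[:,:,::-1].copy();pickle.dump(s,open('s2.pkl','wb'));cv2.imwrite('pics/w2.png',f)
c2=cam('wrist',s);c1=cam('wrist',pickle.load(open('s1.pkl','rb')));w1=cv2.imread('pics/w1.png')
p=proj(c2,(572.3,141.3,127));q=proj(c2,(536.5,168.5,112));print(p,q)
bx=lambda p,r:tuple(int(v) for v in (p[0]-r,p[1]-r,p[0]+r,p[1]+r))
y2=yel(f,bx(p,34));k2=was(f,bx(q,34));y1=yel(w1,(300,180,350,235));k1=was(w1,(300,120,372,190));print(y2,k2)
print('mark',tri(c1,y1[0],c2,y2[0]),'washer',tri(c1,k1[0],c2,k2[0]))
cv2.imwrite('pics/w2c.png',f[:240,300:])
E
```

```text
[471.15 161.19] [483.3  110.71]
((471.2388000488281, 160.57875061035156), (39.4515266418457, 43.944236755371094), 112.7396240234375) ((481.8811950683594, 109.15931701660156), (55.77470397949219, 61.24270248413086), 97.83099365234375)
mark (array([571.75, 141.34, 127.38]), np.float64(0.09825691272472435)) washer (array([534.88, 168.41, 110.41]), np.float64(0.17376622470265796))
```

View pics/w2c.png

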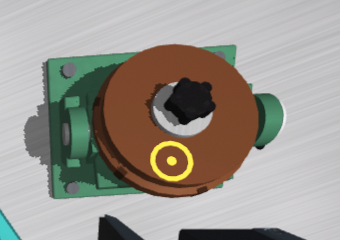

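The second view shows the mark at (471,161) and the washer at (482,109). The mark triangulates to (571.8, 141.3, 127.4), and the slope is about 24° with the fixture yaw near -17°. Those agree with the given sizes (34 mm above the axis, 49 mm from the centre). Next I'll look at the tester.

Call:
carry_out --pt "0 0 0 -130 -200 0 1" --pt "0 0 0 -130 -200 0 1" --pt "0 0 0 -130 -200 0 1" --pt "0 0 0 -130 -200 0 1" --pt "0 0 0 -130 -200 0 1" --pt "0 0 0 -130 -200 0 1" --pt "0 0 0 -130 -200 0 1" --pt "0 0 0 -130 -200 0 1"

```text
time_s: 3.15
ee_pos: [611.8, -226.7, 240.7]
ee_rot: [180.0, -0.0, 159.3]
force: [0.4, 0.9, 0.2]
gripper_width: 91.5
gripper_force: 0.0
```

```bash
python3 - <<'E'
from m import *
np.set_printoptions(precision=2,suppress=True)
s=state();f=grab_frame('wrist')[:,:,::-1].copy();pickle.dump(s,open('s3.pkl','wb'));cv2.imwrite('pics/w3.png',f);print(s['ee_pos'],s['qpos'])
c=cam('wrist',s)
r=mask(f,(0,150,60),(8,255,255),(200,50,450,230));b=big(r);print(cv2.minAreaRect(b),cv2.approxPolyDP(b,4,True).reshape(-1,2).tolist())
p=proj(c,(580,-214,130));print(p)
x,y=(int(v) for v in p);cv2.imwrite('pics/w3c.png',cv2.resize(f[max(0,y-110):y+90,max(0,x-110):x+110],None,fx=3,fy=3,interpolation=2));print(x-110,y-110)
E
```

```text
[ 611.83 -226.66  240.66] [-21.36  25.19  77.8    0.04  77.05 -90.64]
((323.5758361816406, 162.67135620117188), (27.058095932006836, 30.430986404418945), 12.994616508483887) [[315, 146], [308, 173], [332, 179], [338, 152]]
[323.17 165.74]
213 55
```

View pics/w3c.png

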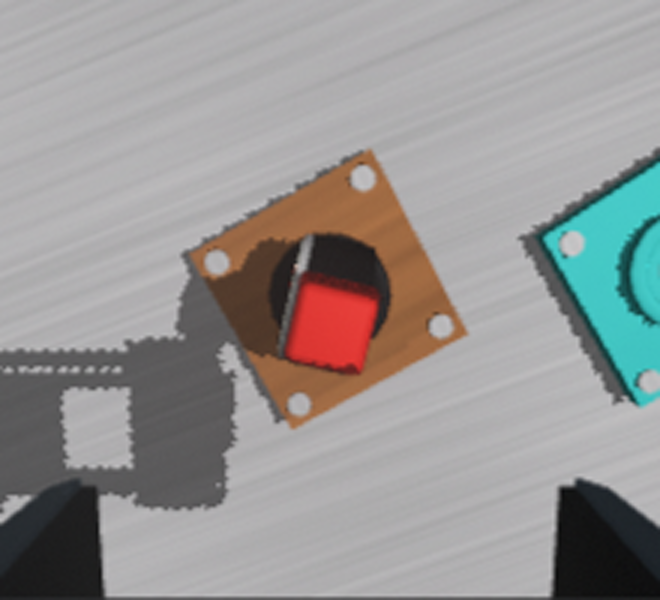

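```bash
python3 - <<'E'
from m import *
np.set_printoptions(precision=2,suppress=True)
s=pickle.load(open('s3.pkl','rb'));c=cam('wrist',s);f=cv2.imread('pics/w3.png')
r=mask(f,(0,150,150),(8,255,255),(290,130,360,190));b=big(r);br=cv2.minAreaRect(b);print('bright top',br)
def rep(P):
    P=np.array([onz(c,p,130) for p in P])[:,:2];print('centre',P.mean(0))
    for i in range(4):
        d=P[(i+1)%4]-P[i];print(np.linalg.norm(d).round(1),np.degrees(np.arctan2(d[1],d[0])).round(1))
rep(cv2.boxPoints(br)); rep([(312.3,149.3),(339,154),(333.7,179.3),(308,172.3)])
for P in [(185,253),(370,150),(467,333),(294,428)]: print(onz(c,(P[0]/3+213,P[1]/3+55),16))
cs=cam('scene');print(proj(cs,(580,-214,106)))
E
```

```text
bright top ((323.7235412597656, 163.99412536621094), (26.140121459960938, 25.706260681152344), 12.528807640075684)
centre [ 578.86 -213.05]
22.3 146.2
22.5 56.9
22.4 -32.6
23.0 -123.4
centre [ 578.49 -213.35]
23.4 59.4
22.5 -31.9
23.4 -126.1
20.3 148.1
[ 542.9  -263.24   16.  ]
[ 531.96 -178.81   16.  ]
[ 614.74 -165.99   16.  ]
[ 627.2  -248.27   16.  ]
[248.6  188.03]
```

Handle centre is (578.8, -213.2), which agrees with the rest centre (579.2, -214.1). The flats are at 57°/147°, so I need a turn of about 12° and the TCP at z = 110.

Call:
carry_out --pt "0 0 6 35.5 0.8 30 1" --pt "0 0 12.3 35.5 0.8 60 1" --pt "0 0 12.3 35.5 0.8 60 1" --pt "0 0 12.3 35.5 0.8 80 1" --pt "0 0 12.3 35.5 0.8 100 1" --pt "0 0 12.3 35.5 0.8 120 1" --pt "0 0 12.3 35.5 0.8 130.5 1" --pt "0 0 12.3 35.5 0.8 130.5 1" --pt "0 0 12.3 35.5 0.8 130.5 1" --pt "0 0 12.3 35.5 0.8 130.5 -1" --pt "0 0 12.3 35.5 0.8 130.5 -1" --pt "0 0 12.3 35.5 0.8 130.5 -1" --pt "0 0 12.3 35.5 0.8 130.5 -1" --pt "0 0 12.3 35.5 0.8 130.5 -1" --pt "0 0 12.3 35.5 0.8 130.5 -1" --pt "0 0 12.3 35.5 0.8 130.5 -1" --pt "0 0 12.3 35.5 0.8 130.5 -1" --pt "0 0 12.3 35.5 0.8 130.5 -1" --force 35

```text
time_s: 5.0
ee_pos: [578.8, -215.2, 110.1]
ee_rot: [180.0, -0.0, 146.9]
force: [-0.0, -0.7, -2.6]
gripper_width: 23.6
gripper_force: 35.0
```

Call:
carry_out --pt "0 0 0 0 0 -8 -1" --pt "0 0 0 0 0 -16 -1" --pt "0 0 0 0 0 -26 -1" --pt "0 0 0 0 0 -40 -1" --pt "0 0 0 0 0 -60 -1" --pt "0 0 0 0 0 -80 -1" --pt "0 0 0 0 0 -100 -1" --pt "0 0 0 0 0 -120 -1" --pt "0 0 0 0 0 -140 -1" --pt "0 0 0 0 0 -160 -1" --pt "0 0 0 0 0 -160 -1" --pt "0 0 0 0 0 -160 -1"

```text
time_s: 6.2
ee_pos: [578.6, -215.2, 270.5]
ee_rot: [180.0, 0.0, 146.9]
force: [-0.5, 0.7, -2.1]
gripper_width: 23.7
gripper_force: 35.0
```

```bash
python3 - <<'E'
from m import *
np.set_printoptions(precision=3,suppress=True)
s=state();f=grab_frame('wrist')[:,:,::-1].copy();cv2.imwrite('pics/w4.png',f);g=grab_frame('scene')[:,:,::-1];cv2.imwrite('pics/sc4.png',g)
print(s['ee_pos'],s['ee_rot'],s['force'],s['torque'],s['gripper_width'],s['qpos'])
cv2.imwrite('pics/v4.png',np.hstack([f[100:400,170:470],cv2.resize(g[130:230,190:310],(360,300),interpolation=2)]))
# target: TCP poses
n0=np.radians(24);yaw=np.radians(-16.8)
n=np.array([-np.sin(n0)*np.cos(yaw),-np.sin(n0)*np.sin(yaw),np.cos(n0)])
M=np.array([571.75,141.34,127.4]);Rc=R.from_euler('xyz',[180,0,146.9],degrees=True)
z=-n;z0=np.array([0,0,-1.]);ax=np.cross(z0,z);ang=np.arcsin(np.linalg.norm(ax));Q=R.from_rotvec(ax/np.linalg.norm(ax)*ang)
Rt=Q*Rc;rel=Rc.inv()*Rt
print('n',n,'turn(tool)',np.degrees(rel.as_rotvec()))
for h in(50,20,0):
    P=M+n*(94+h);print(h,P,'shift in tool',Rc.inv().apply(P-s['ee_pos']),'tool z final',Rt.apply([0,0,1]))
E
```

```text
[ 578.606 -215.191  270.478] [179.993   0.033 146.856] [-0.524  0.679 -2.122] [ 0.004 -0.017  0.005] 23.729198149946193 [-21.469  21.068  80.059   0.001  78.839 -78.325]
n [-0.389  0.118  0.914] turn(tool) [ -6.736 -23.035  -0.   ]
50 [515.68  158.269 258.951] shift in tool [256.662 278.49   11.528] tool z final [ 0.389 -0.118 -0.914]
20 [527.361 154.742 231.544] shift in tool [244.95  281.915  38.934] tool z final [ 0.389 -0.118 -0.914]
0 [535.149 152.391 213.273] shift in tool [237.142 284.198  57.205] tool z final [ 0.389 -0.118 -0.914]
```

View pics/v4.png

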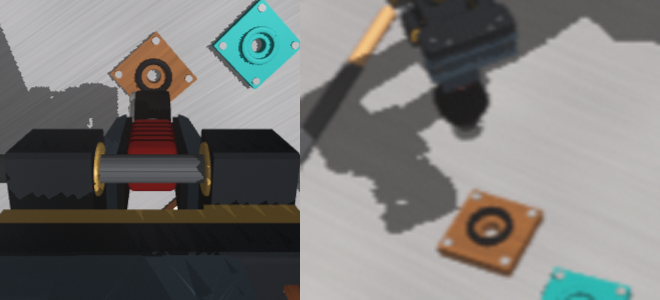

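The wrist and scene views show the tester held upright in the fingers and the rest empty. Now to a hover 50 mm over the mark, square to the face.

Call:
carry_out --pt "-2.2 -7.7 0 30 35 0 -1" --pt "-4.5 -15.4 0 60 70 0 -1" --pt "-6.7 -23 0 95 105 0 -1" --pt "-6.7 -23 0 125 140 0 -1" --pt "-6.7 -23 0 155 175 4 -1" --pt "-6.7 -23 0 185 205 8 -1" --pt "-6.7 -23 0 215 235 11.5 -1" --pt "-6.7 -23 0 240 260 11.5 -1" --pt "-6.7 -23 0 256.5 278.5 11.5 -1" --pt "-6.7 -23 0 256.5 278.5 11.5 -1" --pt "-6.7 -23 0 256.5 278.5 11.5 -1" --pt "-6.7 -23 0 256.5 278.5 11.5 -1"

```text
time_s: 7.5
ee_pos: [515.9, 157.2, 258.0]
ee_rot: [173.0, 22.9, 145.4]
force: [-0.5, -0.1, -0.9]
gripper_width: 23.8
gripper_force: 35.0
```

```bash
python3 - <<'E'
from m import *
np.set_printoptions(precision=3,suppress=True)
s=state();f=grab_frame('wrist')[:,:,::-1].copy();cv2.imwrite('pics/w5.png',f);g=grab_frame('scene')[:,:,::-1].copy();t=grab_frame('top')[:,:,::-1].copy();cv2.imwrite('pics/sc5.png',g);pickle.dump(s,open('s5.pkl','wb'))
print(s['ee_pos'],s['ee_rot'],s['force'],s['torque'],s['qpos'])
Rt=R.from_euler('xyz',s['ee_rot'],degrees=True);print('z',Rt.apply([0,0,1]))
foot=s['ee_pos']+Rt.apply([0,0,94]);M=np.array([571.75,141.34,127.4]);print('foot in tool vs mark',Rt.inv().apply(M-foot))
c=cam('wrist',s);print('foot px',proj(c,foot),'mark px',proj(c,M),proj(cam('scene'),foot),proj(cam('scene'),M))
cv2.imwrite('pics/v5.png',np.hstack([cv2.resize(f[0:300,170:470],(390,390)),cv2.resize(g[180:280,300:400],(390,390),interpolation=2)]))
E
```

```text
[515.92  157.179 258.019] [173.018  22.898 145.397] [-0.48  -0.084 -0.909] [ 0.075  0.358 -0.025] [ 24.866   6.048 106.177 -20.293  51.361 -21.481]
z [ 0.387 -0.119 -0.914]
foot in tool vs mark [ 0.204  1.302 48.925]
foot px [322.637 209.19 ] mark px [323.946 195.637] [361.753 216.082] [355.559 229.785]
```

View pics/v5.png

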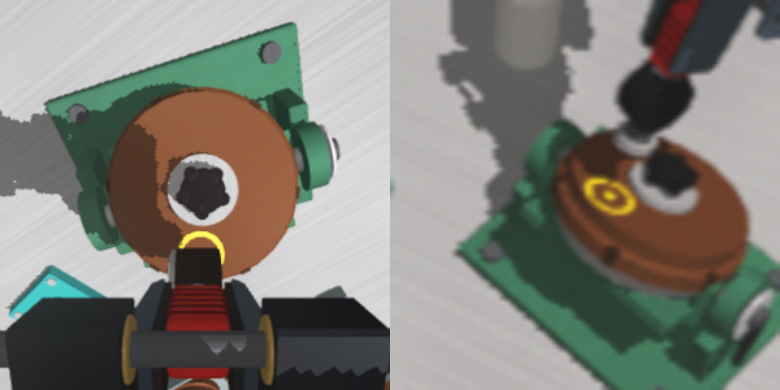

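The wrist crop shows the core nearly face-on, with the ring's upper half visible just ahead of the dial. The scene view shows the foot at about (363,217), against a predicted (362,216). I'll descend to about 9 mm above plunger contact.

Call:
carry_out --pt "0 0 0 0.2 1.3 8 -1" --pt "0 0 0 0.2 1.3 18 -1" --pt "0 0 0 0.2 1.3 28 -1" --pt "0 0 0 0.2 1.3 35 -1" --pt "0 0 0 0.2 1.3 35 -1" --pt "0 0 0 0.2 1.3 35 -1" --pt "0 0 0 0.2 1.3 35 -1"

```text
time_s: 8.35
ee_pos: [530.6, 155.4, 227.2]
ee_rot: [172.9, 23.0, 145.4]
force: [-0.5, 1.0, -1.8]
gripper_width: 24.2
gripper_force: 35.0
```

```bash
cat > st.py <<'E'
from m import *
np.set_printoptions(precision=2,suppress=True)
s=state();Rt=R.from_euler('xyz',s['ee_rot'],degrees=True)
foot=s['ee_pos']+Rt.apply([0,0,94]);M=np.array([571.75,141.34,127.4])
print(s['time_s'],'mark-foot tool',Rt.inv().apply(M-foot),'F tool',Rt.inv().apply(s['force']),'T',Rt.inv().apply(s['torque']),s['gripper_width'])
E
cat > look.py <<'E'
from st import *
g=grab_frame('scene')[:,:,::-1].copy();t=grab_frame('top')[:,:,::-1].copy();w=grab_frame('wrist')[:,:,::-1].copy()
import sys
cs,ct=cam('scene'),cam('top');print('exp foot scene',proj(cs,foot),'mark',proj(cs,M))
cv2.imwrite(sys.argv[1],np.hstack([cv2.resize(g[190:260,320:390],(400,400),interpolation=2),cv2.resize(w[60:260,220:420],(400,400),interpolation=2)]))
E
python3 look.py pics/v6.png
```

```text
8.35 mark-foot tool [ 0.38 -1.74 14.82] F tool [1.58 0.43 1.31] T [ 0.14  0.41 -0.02] 24.192078413383626
exp foot scene [357.75 226.23] mark [355.56 229.78]
```

View pics/v6.png

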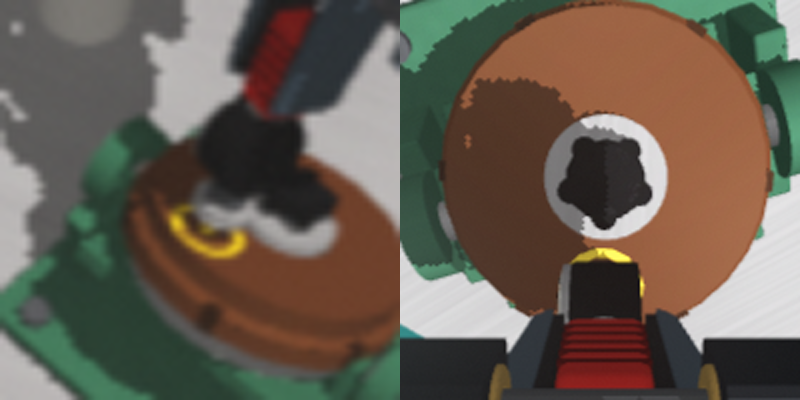

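Just above the mark: the foot sits over the ring in the scene view, and the wrist view shows it centred sideways. I'll let the arm settle and re-read.

Call:
carry_out --pt "0 0 0 0 1 3 -1" --pt "0 0 0 0 1 3 -1" --pt "0 0 0 0 1 3 -1" --pt "0 0 0 0 1 3 -1" --pt "0 0 0 0 1 3 -1"

```text
time_s: 9.0
ee_pos: [532.1, 155.8, 224.3]
ee_rot: [172.9, 22.9, 145.4]
force: [-0.4, 0.4, -2.0]
gripper_width: 24.0
gripper_force: 35.0
```

```bash
python3 st.py;python3 st.py
```

```text
9.0 mark-foot tool [ 0.17 -2.46 11.61] F tool [ 1.3  -0.11  1.67] T [ 0.18  0.45 -0.01] 24.00372322704784
9.0 mark-foot tool [ 0.17 -2.46 11.61] F tool [ 1.3  -0.11  1.67] T [ 0.18  0.45 -0.01] 24.00372322704784
```

Call:
carry_out --pt "0 0 0 0.2 -1.5 1 -1" --pt "0 0 0 0.2 -2.5 2 -1" --pt "0 0 0 0.2 -2.5 3 -1" --pt "0 0 0 0.2 -2.5 4 -1" --pt "0 0 0 0.2 -2.5 5 -1" --pt "0 0 0 0.2 -2.5 5 -1" --pt "0 0 0 0.2 -2.5 5 -1" --pt "0 0 0 0.2 -2.5 5 -1"

```text
time_s: 9.8
ee_pos: [532.6, 153.2, 219.3]
ee_rot: [172.9, 22.9, 145.4]
force: [0.0, -0.6, -1.9]
gripper_width: 23.9
gripper_force: 35.0
```

```bash
python3 st.py
```

```text
9.8 mark-foot tool [-0.07  0.02  6.58] F tool [ 0.39 -0.66  1.78] T [ 0.14  0.39 -0.03] 23.86500706208665
```

Laterally centred, with the plunger about 1.5 mm off. I'll go on in small steps, watching the force.

Call:
carry_out --pt "0 0 0 0 0 0.5 -1" --pt "0 0 0 0 0 1 -1" --pt "0 0 0 0 0 1.5 -1" --pt "0 0 0 0 0 2 -1" --pt "0 0 0 0 0 2.5 -1" --pt "0 0 0 0 0 3 -1" --pt "0 0 0 0 0 3 -1" --pt "0 0 0 0 0 3 -1"

```text
time_s: 10.6
ee_pos: [533.8, 152.9, 216.7]
ee_rot: [172.9, 23.0, 145.4]
force: [-4.0, 0.6, 3.5]
gripper_width: 24.1
gripper_force: 35.0
```

```bash
python3 st.py
```

```text
10.6 mark-foot tool [ 0.07 -0.07  3.73] F tool [ 1.97 -1.21 -4.83] T [ 0.24  0.55 -0.02] 24.057306391040896
```

Call:
carry_out --pt "0 0 0 0 0 0.3 -1" --pt "0 0 0 0 0 0.6 -1" --pt "0 0 0 0 0 1 -1" --pt "0 0 0 0 0 1 -1" --pt "0 0 0 0 0 1 -1"

```text
time_s: 11.1
ee_pos: [534.2, 152.8, 215.7]
ee_rot: [172.9, 23.0, 145.4]
force: [-3.6, 0.3, 3.2]
gripper_width: 24.1
gripper_force: 35.0
```

```bash
python3 st.py
```

```text
11.1 mark-foot tool [ 0.04 -0.05  2.66] F tool [ 1.65 -1.23 -4.36] T [0.27 0.52 0.02] 24.095247170794696
```

Call:
carry_out --pt "0 0 0 0 0 0.3 -1" --pt "0 0 0 0 0 0.6 -1" --pt "0 0 0 0 0 1 -1" --pt "0 0 0 0 0 1 -1" --pt "0 0 0 0 0 1 -1"

```text
time_s: 11.6
ee_pos: [534.6, 152.6, 214.8]
ee_rot: [172.9, 23.0, 145.4]
force: [-2.8, -0.7, 4.7]
gripper_width: 23.7
gripper_force: 35.0
```

```bash
python3 st.py
```

```text
11.6 mark-foot tool [ 0.03 -0.04  1.65] F tool [-0.04 -1.54 -5.32] T [ 0.24  0.47 -0.06] 23.736370893894062
```

Call:
carry_out --pt "0 0 0 0 0 0.3 -1" --pt "0 0 0 0 0 0.6 -1" --pt "0 0 0 0 0 0.8 -1" --pt "0 0 0 0 0 0.8 -1" --pt "0 0 0 0 0 0.8 -1"

```text
time_s: 12.1
ee_pos: [534.7, 152.6, 214.7]
ee_rot: [172.9, 23.0, 145.4]
force: [-6.8, 1.6, 8.9]
gripper_width: 24.2
gripper_force: 35.0
```

```bash
python3 st.py
```

```text
12.1 mark-foot tool [ 0.09 -0.09  1.5 ] F tool [  2.51  -1.25 -11.  ] T [0.4  0.7  0.01] 24.159594881945104
```

The foot is bearing now, at about 12-13 N. Before handing in I'll check the slope estimate independently: back-projected onto the right plane, the painted ring and washer must come out round.

```bash
python3 - <<'E'
from m import *
np.set_printoptions(precision=2,suppress=True)
y=np.radians(-16.8);xh=np.array([np.cos(y),np.sin(y),0]);yh=np.array([-np.sin(y),np.cos(y),0]);zh=np.array([0,0,1.])
M=np.array([571.75,141.34,127.4])
def hull(im,kind,box):
    if kind=='y': m=mask(im,(20,110,70),(36,255,255),box)
    else:
        h=cv2.cvtColor(im,cv2.COLOR_BGR2HSV);m=np.zeros(h.shape[:2],np.uint8);x0,y0,x1,y1=box
        m[y0:y1,x0:x1]=((h[y0:y1,x0:x1,1]<90)&(h[y0:y1,x0:x1,2]>70))*255
    return cv2.convexHull(np.argwhere(m)[:,::-1].astype(np.int32).reshape(-1,1,2)).reshape(-1,2)
for nm,sp,yb,wb in(('w1','s1',(300,180,350,235),(300,120,372,190)),('w2','s2',(437,127,505,195),(449,76,517,144))):
    im=cv2.imread(f'pics/{nm}.png');c=cam('wrist',pickle.load(open(sp+'.pkl','rb')))
    for k,b in(('y',yb),('w',wb)):
        H=hull(im,k,b);e=cv2.fitEllipse(H.astype(np.float32));P=cv2.ellipse2Poly((0,0),(1,1),0,0,1,1)
        a=np.radians(np.arange(0,360,5));th=np.radians(e[2]);u=np.c_[np.cos(a)*e[1][0]/2,np.sin(a)*e[1][1]/2]@np.array([[np.cos(th),np.sin(th)],[-np.sin(th),np.cos(th)]])+e[0]
        out=[]
        for t in range(14,36,3):
            T=np.radians(t);n=-np.sin(T)*xh+np.cos(T)*zh;v=np.cross(yh,n)
            O=M+(0 if k=='y' else 4)*n;Q=[]
            for p in u:
                o,d=ray(c,p);Q.append(o+d*((O-o)@n)/(d@n))
            Q=np.array(Q)-M;q=np.c_[Q@v,Q@yh];C=np.cov(q.T);out.append((t,round(np.sqrt(C[0,0]/C[1,1]),3)))
        print(nm,k,out,'dia y',round(np.sqrt(8*C[1,1]),1))
E
```

```text
w1 y [(14, np.float64(0.968)), (17, np.float64(0.968)), (20, np.float64(0.971)), (23, np.float64(0.977)), (26, np.float64(0.985)), (29, np.float64(0.997)), (32, np.float64(1.011)), (35, np.float64(1.029))] dia y 37.6
w1 w [(14, np.float64(0.959)), (17, np.float64(0.967)), (20, np.float64(0.979)), (23, np.float64(0.993)), (26, np.float64(1.011)), (29, np.float64(1.033)), (32, np.float64(1.058)), (35, np.float64(1.088))] dia y 54.9
w2 y [(14, np.float64(0.946)), (17, np.float64(0.953)), (20, np.float64(0.964)), (23, np.float64(0.976)), (26, np.float64(0.991)), (29, np.float64(1.008)), (32, np.float64(1.028)), (35, np.float64(1.052))] dia y 37.7
w2 w [(14, np.float64(0.926)), (17, np.float64(0.941)), (20, np.float64(0.958)), (23, np.float64(0.979)), (26, np.float64(1.002)), (29, np.float64(1.028)), (32, np.float64(1.057)), (35, np.float64(1.09))] dia y 56.9
```

The checks give 24–29°, averaging about 26°, against 24° set, which is well inside the 5.7° tolerance. I'll hold and confirm the force is steady.

Call:
carry_out --pt "0 0 0 0 0 0.1 -1" --pt "0 0 0 0 0 0.1 -1" --pt "0 0 0 0 0 0.1 -1" --pt "0 0 0 0 0 0.1 -1" --pt "0 0 0 0 0 0.1 -1" --pt "0 0 0 0 0 0.1 -1" --pt "0 0 0 0 0 0.1 -1" --pt "0 0 0 0 0 0.1 -1" --pt "0 0 0 0 0 0.1 -1" --pt "0 0 0 0 0 0.1 -1"

```text
time_s: 13.1
ee_pos: [534.7, 152.6, 214.7]
ee_rot: [172.9, 23.0, 145.4]
force: [-7.4, 1.3, 9.9]
gripper_width: 23.7
gripper_force: 35.0
```

```bash
python3 st.py
```

```text
13.1 mark-foot tool [ 0.11 -0.09  1.5 ] F tool [  2.45  -1.67 -12.1 ] T [0.48 0.7  0.05] 23.696656125934
```

Steady at about 14 N, foot bearing, no movement. Handing in.

```bash
python3 -c "
from workcell import workorder
print(workorder.job_done())"
```

```text
the job is handed in; nothing more can be done
None
```

I handed the job in with the tester still gripped and its foot pressed on the mark at about 14 N, steady at 13.1 s. By measurement it was centred to within about 2 mm and square to within about 3°; no verdict came back.

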